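# Collect the finished bag clasps from the press tray and close the tote

## Robot

A 6-joint arm with a two-finger parallel gripper is mounted at the origin on the work surface. World frame = base frame: x ahead of the robot, y to its left, z up, the work surface at z = 0. Lengths are in m, angles in rad, forces in N, time in s.
With the tool pointing down it reaches from about 0.375 to 0.975 m from the base axis. Payload 3.8 kg.
Tool frame: the origin (TCP) lies at the very end of the fingers, on their centre line; the grasp point (between the pads) lies pinch_z behind it (pinch_z is the distance from the TCP to the grasp point, in m); z points along the fingers, y is the direction in which the jaws open and shut (so a half turn about z gives the same grasp; the last joint's range is limited). The gripper opens to 88 mm and grips with 3 to 60 N. Pads are 18 mm wide; open, the fingers measure 123 mm over their backs; the gripper's body (75 mm by 187 mm) begins 45 mm behind the grasp point.
Start: joints at [-1.307, 0.264, 1.604, -0, 1.274, -0.037], TCP at [0.2, -0.645, 0.239] pointing down, gripper open.
Joint ranges: [-2.63, 2.63], [-0.94, 2.18], [0.31, 2.57], [-1.31, 4.45], [0, 2.66], [-2.55, 2.55]. Speed limits (rad/s): [2.57, 2.57, 3.14, 3.14, 3.14, 3.14].

## Interface

Orientations are given as a unit quaternion [w, x, y, z].
In Python, from cell import get_obs, read_camera, camera_model, close_job, pinch_z gives the robot as it stands.
- The arm moves only by the tool apply_moves, never from a script. Its argument "targets" is a list of rows, each an object with "fingers": the opening, from 0 (shut) to 1 (fully open); "delta_pos": the shift along the tool's x, y, z in cm, a list of three; "twist": the turn, a rotation vector about the tool's x, y, z in rad, a list of three. A call has 1 to 20 rows; each row is the pose to reach, as a shift and turn from the pose commanded when the call began, along the tool's axes at that moment; what a row does not reach only later rows make up. A row lasts 1/8 s, in which the tool goes at most 62.5 mm and 10.7 degrees, less where a joint would pass 70% of its speed; a pose out of reach is approached as far as the arm can. A call with a gripper value outside its range is refused whole. The fingers move at their own pace and stop on an object; the grip force is fixed at half the most. Time passes only in rows, so rows that repeat a pose let the fingers close. It gives the time, the measured TCP pose, the force and the opening at its end, in the units of the state.
- get_obs(): the state, without advancing time (a new reading comes with each control period).
- read_camera(name): name is "scene" or "top"; returns (picture, depth): 480x640x3 uint8, red, green, blue; 480x640 float32, m along the optical axis (not along the pixel's ray), 0 where there is no reading.
- camera_model(name): a dict with "mtx" (3x3 intrinsics, pixels), "k1" (the pictures are not rectified: a ray, as slopes to the right and down, at radius r is drawn at 1 + k1 r^2 times it, then the intrinsics apply), "rvec" (rotation vector, rad) and "tvec" (3), from world to camera coordinates, as OpenCV has them. Camera axes: x right, y down, z forward; pixel columns grow to the right and rows downward; lengths in m; the calibration is good to about 2 mm. A picture is of the moment at which its call begins. camera_model takes no time and is no camera call.
- close_job(): hands the job in, once; it reports no verdict.
The state is a dict: "time_s": time; "joints": joint angles; "joint_vel": joint speeds; "joint_efforts": joint torques, N m; "position": TCP position; "tool_rot": TCP orientation; "wrist_force": force on the tool from outside, world axes, zero at the start; "ft_torque": the same for the moment, N m; "finger_gap": finger opening in m.
Only numpy, scipy, OpenCV 4.12 (cv2) and the standard library are available. Lean on these libraries where they do the work, as an engineer would, in place of code of your own. Each camera call takes 0.05 s, during which the arm holds its last target. There are 200 camera calls.

## Task

Pick the two finished clasps (the ones with a turn-button on top) out of the press's sloping catch tray, reaching in under the guard without bumping it, and lay them side by side, flat on the tote's floor with the turn-buttons up. Then put the tote's lid on, all the way down. Leave the plain blank plate in the tray, and do not disturb the other things on the bench.

Things in the scene. Friction and masses are not known exactly. Their poses are not given: they have to be found in the camera images.
- clasp_a: One finished brass bag clasp: plate 60 x 36 x 14 mm with a turn-button on top (26 mm disc 5 mm thick, on it a bar 22 x 9 x 9 mm; 28 mm high in all), about 0.16 kg. Origin: centre of the underside; x along the 60 mm, y along the 36 mm, z out of the turn-button side. Starts flat on the sloping tray floor, 60 mm side up the slope, low end at the lip; its place in the row of three varies.
- clasp_b: The other finished clasp, the same as clasp_a: 60 x 36 x 14 mm plate with turn-button, same origin and axes.
- blank: Unfinished brass blank: only the plate, 60 x 36 x 14 mm, no turn-button; lies in the tray's row like the clasps, same origin and axes. It stays where it is.
- press: Small grey press fixed to the bench. Origin at bench height below the middle of the row of parts; x level, pointing up the tray's slope (away from the robot), y along the row, z up. The parts lie at about y = -70, 0 and +70 mm (within 6 mm). The machine's housing stands beside the tray: x +10 to +220 mm, y +145 to +305 mm, 330 mm high (420 mm with its ram).
- row_mid (a point): Point on the catch tray's floor mid-row: press frame (0, 0, 105 mm), axes as the press's. The steel tray slopes 25 degrees, rising to +x; its floor ends 89 mm up the slope from here. Inner face of the lip 31 mm down the slope (lip 6 mm thick, 12 mm high). Side walls at y = -131 and +131 mm (outside), 5 mm thick, 26 mm high.
- guard: Fixed clear guard panel in a 12 mm steel bar frame, level over the tray. Origin: mid front bar, 285 mm above the bench, 5 mm to -x of row_mid. It reaches 80 mm in +x, 140 mm to each side in y; two posts at its far corners. An upright gripper has no room above the parts: come from the robot's side, tool tilted about square to the tray floor.
- tote: Open aluminium tote, loose, 168 (x) x 112 (y) x 50 mm (z) outside, walls and floor 4 mm; origin at the centre of its underside. 0.6 kg.
- lid: Aluminium lid, loose, right way up on the bench: top 178 (x) x 122 (y) x 3 mm, with a skirt 3 mm thick, 12 mm deep that goes outside the tote's walls, 2 mm to spare each side. Wooden grip on its middle: 56 (x) x 14 (y) x 26 mm high. Origin: centre at the skirt's lower edge (grip's top 41 mm above). Fully on, it is 38 mm above the tote's origin. About 0.3 kg.
- lid_grip (a point): Point in the lid's grip, 30 mm above the lid's origin; axes as the lid's.
- spool: White thread spool, 60 mm diameter, 58 mm high, standing; origin under its centre. Leave alone.
- awl: Wooden-handled awl lying on the bench. Leave alone.
- mallet: Wooden-handled hammer lying on the bench. Leave alone.
- template: Flat steel template, 100 x 65 x 6 mm, lying on the bench. Leave alone.
- die: Steel setting die, 40 mm diameter, 35 mm high, standing; origin under its centre. Leave alone.
Things that resemble listed ones, but are neither listed nor needed, are in the scene too. What is shaped like the lid but yellow is not meant.

How it is judged:
On the way:
1. both finished clasps lie flat on the tote's floor, turn-buttons up, let go (x of clasp_a in the frame of tote between -0.062 and 0.062 m and y of clasp_a in the frame of tote between -0.04 and 0.04 m and z of clasp_a in the frame of tote between -0.002 and 0.01 m and angle between each of clasp_a, clasp_b's own z axis and vertical below 0.15 rad and x of clasp_b in the frame of tote between -0.062 and 0.062 m and y of clasp_b in the frame of tote between -0.04 and 0.04 m and z of clasp_b in the frame of tote between -0.002 and 0.01 m and contact force between the fingers and clasp_a below 0.1 N and contact force between the fingers and clasp_b below 0.1 N), for 0.2 s.
At the end, for the whole second after the job is handed in: Both clasps flat in the tote (tilt < 0.15 rad, turn-buttons up, origin < 10 mm above the tote's); lid fully on (origin 35 to 40.5 mm above the tote's, centred < 5 mm, level < 0.03 rad, in line < 0.05 rad); tote level on the bench; blank moved < 30 mm; all at rest (x of clasp_a in the frame of tote between -0.062 and 0.062 m and y of clasp_a in the frame of tote between -0.04 and 0.04 m and z of clasp_a in the frame of tote between -0.002 and 0.01 m and angle between each of clasp_a, clasp_b's own z axis and vertical below 0.15 rad and x of clasp_b in the frame of tote between -0.062 and 0.062 m and y of clasp_b in the frame of tote between -0.04 and 0.04 m and z of clasp_b in the frame of tote between -0.002 and 0.01 m and z of lid in the frame of tote between 0.035 and 0.0405 m and horizontal distance between lid and tote below 0.005 m and angle between the z axis of lid and the z axis of tote, either way round below 0.03 rad and angle between the x axis of lid and the x axis of tote, either way round below 0.05 rad and angle between tote's own z axis and vertical below 0.05 rad and height (world z) of tote below 0.01 m and linear speed of each of lid, tote, clasp_a, clasp_b below 0.02 m/s and distance of blank from where it was at the start of the episode below 0.03 m); the robot touches nothing.
It fails at once if the guard is bumped (over 5 N) (contact force between any of the arm, the fingers and guard above 5 N).
It fails at once if the blank is moved more than 30 mm (distance of blank from where it was at the start of the episode above 0.03 m).
It fails at once if one of the other things on the bench is moved more than 30 mm (distance of any of spool, awl, mallet, template, die from where it was at the start of the episode above 0.03 m).
It also fails if it takes over 72 s, if anything falls off the work surface, if the arm or the gripper's body presses on something with over 40 N, if the wrist force passes 120 N, or if a joint passes its speed limit or range.

## Working session

There is one attempt and no reset: what is moved stays moved. The work goes in short steps, Python scripts to look and compute and a tool call to move; the robot and the scene stay as the last step left them, time stands still between calls to the robot, and variables do not carry over. Pictures are saved under pics/ and viewed, about 8 in all and at most 12, crops included, and the job is handed in when it is done.

Besides the shell and the picture viewer there is one more tool, called after ">>>" as name(argument=value, ...), one argument or row to a line, values as JSON. apply_moves: Moves the arm, as the interface text tells. Its arguments: {"type":"object","properties":{"targets":{"type":"array"}},"required":["targets"]}

```bash
ls; mkdir -p pics; cat > h.py <<'E'
import numpy as np, cv2
from cell import get_obs, read_camera, camera_model, pinch_z
from scipy.spatial.transform import Rotation as R
def cloud(name):
    p,d=read_camera(name); m=camera_model(name); K=np.array(m['mtx'],float)
    v,u=np.mgrid[0:480,0:640]
    dist=np.array([m['k1'],0,0,0,0],float)
    n=cv2.undistortPoints(np.stack([u,v],-1).reshape(-1,1,2).astype(np.float64),K,dist).reshape(480,640,2)
    c=np.dstack([n[...,0]*d,n[...,1]*d,d])
    Rm=cv2.Rodrigues(np.array(m['rvec'],float))[0]
    w=(c-np.array(m['tvec'],float).ravel())@Rm
    w[d<=0]=np.nan
    return p,w
def save(p,f): cv2.imwrite('pics/'+f,cv2.cvtColor(p,cv2.COLOR_RGB2BGR))
E
python3 - <<'E'
from h import *
print(pinch_z, get_obs())
for n in('scene','top'):
    p,w=cloud(n); save(p,n+'0.png'); np.savez('/tmp/%s0.npz'%n,p=p,w=w); print(n,camera_model(n))
E
```

```text
pics
0.0187 {'time_s': 0.0, 'joints': array([-1.30691207e+00,  2.64731382e-01,  1.60534087e+00, -4.91289068e-05,
        1.27371878e+00, -3.68941872e-02]), 'joint_vel': array([ 3.24867708e-04, -9.56506391e-05,  7.58434550e-05, -1.02223177e-03,
        7.58860033e-04,  1.19351961e-04]), 'joint_efforts': array([-1.18883774e-03, -5.02114248e+01, -3.56872416e+01,  7.26534985e-02,
        2.95419863e-02, -1.74988204e-04]), 'position': array([ 0.19978097, -0.64402053,  0.23742058]), 'tool_rot': array([-1.08945937e-03,  9.88711160e-01,  1.49830015e-01, -1.47814445e-04]), 'wrist_force': array([-0.15397281,  0.63429798,  0.78140451]), 'ft_torque': array([ 0.02058328, -0.00041174,  0.01005029]), 'finger_gap': 0.08831036223161663}
scene {'mtx': array([[540.71909505,   0.        , 319.12737169],
       [  0.        , 540.71909505, 238.5040111 ],
       [  0.        ,   0.        ,   1.        ]]), 'k1': -0.014915469976834666, 'rvec': array([ 0.68896689, -2.56740921,  1.21589851]), 'tvec': array([0.4407017 , 0.24638686, 1.43966502])}
top {'mtx': array([[597.52011728,   0.        , 315.19181427],
       [  0.        , 597.52011728, 240.61147892],
       [  0.        ,   0.        ,   1.        ]]), 'k1': -0.09120902002705449, 'rvec': array([ 2.16304128, -2.16216962,  0.16888028]), 'tvec': array([0.03725314, 0.48248636, 1.49974704])}
```

View pics/scene0.png

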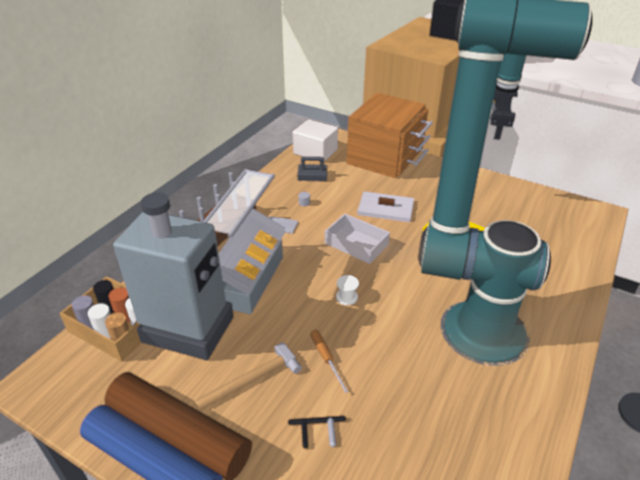

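View pics/top0.png

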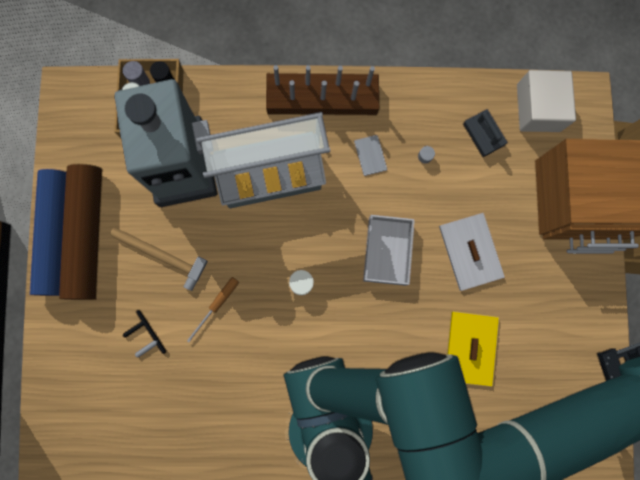

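Top view: tray parts at (245,185), (272,180), (298,174). Tote at (390,250), grey lid at (472,252), with the yellow decoy lid at (473,349). Next I crop the row and measure.

```bash
python3 - <<'E'
from h import *
S=np.load('/tmp/scene0.npz');T=np.load('/tmp/top0.npz')
a=cv2.resize(S['p'][205:305,200:300],None,fx=4,fy=4,interpolation=2); b=cv2.resize(T['p'][110:210,195:335],None,fx=2.85,fy=4,interpolation=2)
save(np.hstack([a,b]),'crop1.png')
np.set_printoptions(precision=4,suppress=True)
w=T['w'];hsv=cv2.cvtColor(T['p'],cv2.COLOR_RGB2HSV)
print('table z',np.nanmedian(w[300:320,400:440,2]))
br=((hsv[...,0]>15)&(hsv[...,0]<30)&(hsv[...,1]>150)).astype(np.uint8); 
m=np.zeros_like(br);m[155:203,230:312]=br[155:203,230:312]
n,l,st,c=cv2.connectedComponentsWithStats(m)
for i in range(1,n):
    if st[i,4]>50:
        q=w[l==i]; print('top brass',c[i],st[i,4],np.nanmedian(q,0),np.nanmin(q,0),np.nanmax(q,0))
def rect(mask,name):
    q=w[mask]; q=q[~np.isnan(q[:,0])]; r=cv2.minAreaRect(q[:,:2].astype(np.float32)); print(name,len(q),r, 'zmed',np.median(q[:,2]),q[:,2].max())
box=lambda u0,u1,v0,v1:(np.mgrid[0:480,0:640][1]>=u0)&(np.mgrid[0:480,0:640][1]<u1)&(np.mgrid[0:480,0:640][0]>=v0)&(np.mgrid[0:480,0:640][0]<v1)
rect(box(355,425,205,295)&(w[...,2]>.04)&(w[...,2]<.06),'tote rim')
rect(box(435,510,205,300)&(w[...,2]>.01)&(w[...,2]<.02),'lid top')
rect(box(435,510,205,300)&(w[...,2]>.03)&(w[...,2]<.05),'lid grip')
rect(box(195,335,110,175)&(w[...,2]>.27)&(w[...,2]<.31),'guard')
# tray floor/guard in both
for nm,D in(('top',T),('scene',S)):
    print(nm)
ws=S['w'];hs=cv2.cvtColor(S['p'],cv2.COLOR_RGB2HSV)
b2=((hs[...,0]>12)&(hs[...,0]<30)&(hs[...,1]>150)).astype(np.uint8);m=np.zeros_like(b2);m[225:285,232:282]=b2[225:285,232:282]
n,l,st,c=cv2.connectedComponentsWithStats(m)
for i in range(1,n):
    if st[i,4]>50:
        q=ws[l==i]; print('scene brass',c[i],st[i,4],np.nanmedian(q,0))
E
```

```text
table z -0.0010417603468329624
top brass [296.8953 174.1588] 296 [0.6338 0.0839 0.1211] [0.6078 0.0642 0.0982] [0.6636 0.1034 0.1378]
top brass [271.6566 179.3569] 297 [0.6223 0.1454 0.1168] [0.5947 0.1256 0.0991] [0.6496 0.1646 0.1323]
top brass [244.0263 185.0625] 304 [0.6061 0.2128 0.121 ] [0.5804 0.1943 0.0983] [0.6359 0.2329 0.1368]
tote rim 424 ((0.4595896303653717, -0.1509471833705902), (0.1114954799413681, 0.17010943591594696), 84.335693359375) zmed 0.048171482948670435 0.0580628323000888
lid top 2473 ((0.458244264125824, -0.37291261553764343), (0.1782504767179489, 0.2349318265914917), 84.15907287597656) zmed 0.01463671964831635 0.019990144673566187
lid grip 132 ((0.4580443203449249, -0.37336820363998413), (0.05559547245502472, 0.01609254814684391), 14.717856407165527) zmed 0.03883307483846843 0.04948892706756916
guard 5028 ((0.6603426933288574, 0.15713290870189667), (0.09303505718708038, 0.28238409757614136), 11.819421768188477) zmed 0.28661849060410305 0.29704974754738483
top
scene
scene brass [265.4892 239.2957] 186 [0.6315 0.0927 0.1206]
scene brass [257.0728 253.068 ] 206 [0.6211 0.1531 0.117 ]
scene brass [246.987  269.0087] 230 [0.603  0.2216 0.1218]
```

View pics/crop1.png

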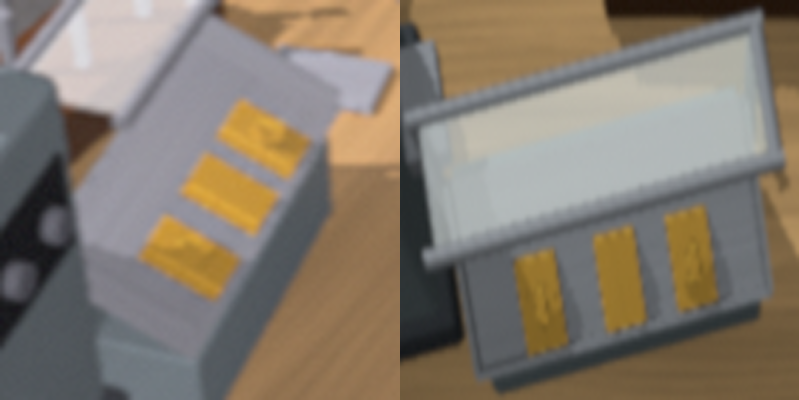

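Row (crop): right part (top 297,174) and left part (244,185) have turn-buttons. The middle one (272,180) is a plain plate, which makes it the blank. Candidates for the lid are grey (472,252) and yellow (473,349), so I choose grey. Now I compute the frames and the first targets.

```bash
cat >> h.py <<'E'
np.set_printoptions(precision=4,suppress=True)
yaw=np.radians(12.0); ROW=np.array([.626,.150,.105]); 
RP=R.from_euler('z',yaw); RS=RP*R.from_euler('y',-np.radians(25)) # slope frame: x up slope, z normal
TILT=RS*R.from_euler('x',np.pi)   # tool: x up slope, y=-row, z into tray
def flat(a): return R.from_euler('z',a)*R.from_euler('x',np.pi)
def delta(pos,rot):
    o=get_obs(); q=o['tool_rot']; r=R.from_quat(np.r_[q[1:],q[0]])
    print('now',o['time_s'],o['position'],'cm',r.inv().apply(np.array(pos)-o['position'])*100,'twist',(r.inv()*rot).as_rotvec(),'F',o['wrist_force'],'gap',o['finger_gap'])
E
python3 - <<'E'
from h import *
for nm in('top','scene'):
    D=np.load('/tmp/%s0.npz'%nm);w=D['w'].reshape(-1,3);hs=cv2.cvtColor(D['p'],cv2.COLOR_RGB2HSV).reshape(-1,3)
    s=RS.inv().apply(w-ROW); g=RP.inv().apply(w-(ROW*[1,1,0]))
    br=(hs[:,0]>12)&(hs[:,0]<30)&(hs[:,1]>140)
    for y0 in(-.07,0,.07):
        k=br&(abs(s[:,1]-y0)<.03)&(abs(s[:,0])<.045)&(s[:,2]>.009)&(s[:,2]<.019)
        print(nm,y0,k.sum(),np.percentile(s[k],[3,97],axis=0).round(4).tolist(),np.median(s[k],0))
    k=(abs(s[:,1])<.1)&(s[:,0]>-.02)&(s[:,0]<.03)&(abs(s[:,2])<.008)&~br; print('floor',np.median(s[k,2]))
    k=(abs(g[:,2]-.285)<.02)&(abs(g[:,1])<.16)&(abs(g[:,0])<.12); print('guard',np.percentile(g[k],[1,99],axis=0))
    k=k&(abs(g[:,1])<.11); b=[np.percentile(g[k&(abs(g[:,1]-y)<.01),0],2) for y in(-.1,-.05,0,.05,.1)];print('front edge',np.array(b))
for y in(-.066,.068):
    delta(ROW+RS.apply([-.010,y,.13]),TILT)
E
```

```text
top -0.07 227 [[-0.0264, -0.0818, 0.0095], [0.0292, -0.0508, 0.0181]] [ 0.0026 -0.0655  0.0136]
top 0 266 [[-0.0256, -0.0187, 0.0095], [0.0286, 0.0119, 0.0175]] [ 0.0012 -0.0035  0.0126]
top 0.07 234 [[-0.0271, 0.0501, 0.0093], [0.0284, 0.0814, 0.0185]] [0.0038 0.0648 0.0134]
floor -0.0010736793256715344
guard [[-0.01   -0.1376  0.2787]
 [ 0.0797  0.1553  0.2944]]
front edge [-0.009  -0.009  -0.0096 -0.0092 -0.0093]
scene -0.07 136 [[-0.0241, -0.079, 0.0101], [0.0277, -0.0463, 0.0185]] [ 0.0028 -0.0564  0.0147]
scene 0 189 [[-0.0254, -0.0171, 0.0094], [0.0272, 0.0171, 0.0184]] [0.0014 0.0022 0.0142]
scene 0.07 162 [[-0.0248, 0.0531, 0.0092], [0.0274, 0.0865, 0.0189]] [0.0033 0.0756 0.0144]
floor 0.0013346534327601965
guard [[-0.0115 -0.1344  0.2839]
 [ 0.0779  0.1353  0.2947]]
front edge [-0.0104 -0.0101 -0.0104 -0.0109 -0.0103]
now 0.1 [ 0.1998 -0.6441  0.2375] cm [ 57.2559 -57.2254   2.0112] twist [-0.0219  0.436   0.0895] F [-0.9154 -0.112   0.4551] gap 0.08782013175906495
now 0.1 [ 0.1998 -0.6441  0.2375] cm [ 58.4783 -70.5695   2.0381] twist [-0.0219  0.436   0.0895] F [-0.9154 -0.112   0.4551] gap 0.08782013175906495
```

>>> apply_moves(
  targets=[
    {"fingers": 0.6,"delta_pos": [57.3,-57.3,2.0],"twist": [-0.022,0.436,0.09]},
    {"fingers": 0.6,"delta_pos": [57.3,-57.3,2.0],"twist": [-0.022,0.436,0.09]},
    {"fingers": 0.6,"delta_pos": [57.3,-57.3,2.0],"twist": [-0.022,0.436,0.09]},
    {"fingers": 0.6,"delta_pos": [57.3,-57.3,2.0],"twist": [-0.022,0.436,0.09]},
    {"fingers": 0.6,"delta_pos": [57.3,-57.3,2.0],"twist": [-0.022,0.436,0.09]},
    {"fingers": 0.6,"delta_pos": [57.3,-57.3,2.0],"twist": [-0.022,0.436,0.09]},
    {"fingers": 0.6,"delta_pos": [57.3,-57.3,2.0],"twist": [-0.022,0.436,0.09]},
    {"fingers": 0.6,"delta_pos": [57.3,-57.3,2.0],"twist": [-0.022,0.436,0.09]},
    {"fingers": 0.6,"delta_pos": [57.3,-57.3,2.0],"twist": [-0.022,0.436,0.09]},
    {"fingers": 0.6,"delta_pos": [57.3,-57.3,2.0],"twist": [-0.022,0.436,0.09]},
    {"fingers": 0.6,"delta_pos": [57.3,-57.3,2.0],"twist": [-0.022,0.436,0.09]},
    {"fingers": 0.6,"delta_pos": [57.3,-57.3,2.0],"twist": [-0.022,0.436,0.09]},
    {"fingers": 0.6,"delta_pos": [57.3,-57.3,2.0],"twist": [-0.022,0.436,0.09]},
    {"fingers": 0.6,"delta_pos": [57.3,-57.3,2.0],"twist": [-0.022,0.436,0.09]},
    {"fingers": 0.6,"delta_pos": [57.3,-57.3,2.0],"twist": [-0.022,0.436,0.09]},
    {"fingers": 0.6,"delta_pos": [57.3,-57.3,2.0],"twist": [-0.022,0.436,0.09]},
  ],
)

```text
time_s: 2.1
position: [0.5768, 0.0708, 0.2183]
tool_rot: [-0.021, 0.971, 0.101, 0.215]
wrist_force: [-0.4, 0.1, 0.2]
finger_gap: 0.0527
```

```bash
python3 - <<'E'
from h import *
delta(ROW+RS.apply([-.010,-.0645,.003]),TILT)
p,w=cloud('scene'); q,w2=cloud('top')
save(np.hstack([cv2.resize(p[150:310,190:350],(400,400)),cv2.resize(q[80:240,200:360],(400,400))]),'pre1.png')
E
```

```text
now 2.1 [0.5768 0.0708 0.2183] cm [ 0.0731 -0.3098 12.6969] twist [ 0.0029  0.0007 -0.0016] F [-0.3613  0.0633  0.2185] gap 0.05268059887948867
```

View pics/pre1.png

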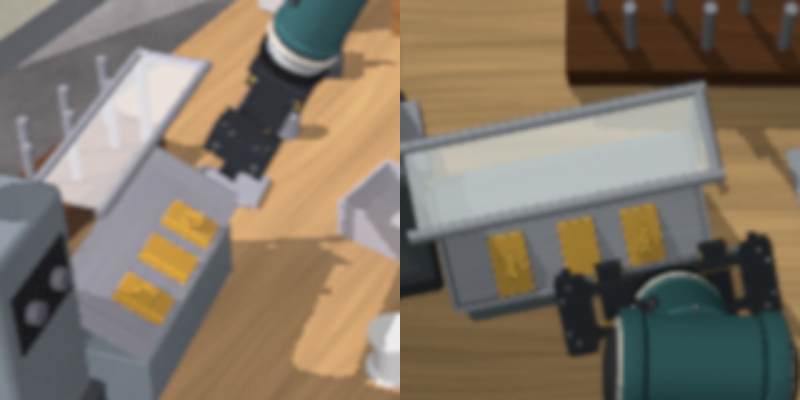

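Gripper is square above the right clasp (pre1: clasp at (640,230)), clear of the guard. Descending.

>>> apply_moves(
  targets=[
    {"fingers": 0.6,"delta_pos": [0.1,-0.3,3],"twist": [0,0,0]},
    {"fingers": 0.6,"delta_pos": [0.1,-0.3,6],"twist": [0,0,0]},
    {"fingers": 0.6,"delta_pos": [0.1,-0.3,8.5],"twist": [0,0,0]},
    {"fingers": 0.6,"delta_pos": [0.1,-0.3,10.5],"twist": [0,0,0]},
    {"fingers": 0.6,"delta_pos": [0.1,-0.3,10.5],"twist": [0,0,0]},
  ],
)

```text
time_s: 2.82
position: [0.62, 0.0831, 0.1221]
tool_rot: [-0.021, 0.971, 0.101, 0.214]
wrist_force: [0.4, -0.1, 0.7]
finger_gap: 0.0528
```

```bash
python3 - <<'E'
from h import *
delta(ROW+RS.apply([-.010,-.0645,.003]),TILT)
p,w=cloud('scene'); q,w2=cloud('top')
save(np.hstack([cv2.resize(p[190:290,210:310],(400,400)),cv2.resize(q[110:210,220:340],(400,400))]),'pre2.png')
E
```

```text
now 2.825 [0.62   0.0831 0.1221] cm [0.0748 0.0209 2.0814] twist [ 0.0024  0.0035 -0.0017] F [ 0.3585 -0.1491  0.7212] gap 0.05278578549312244
```

View pics/pre2.png

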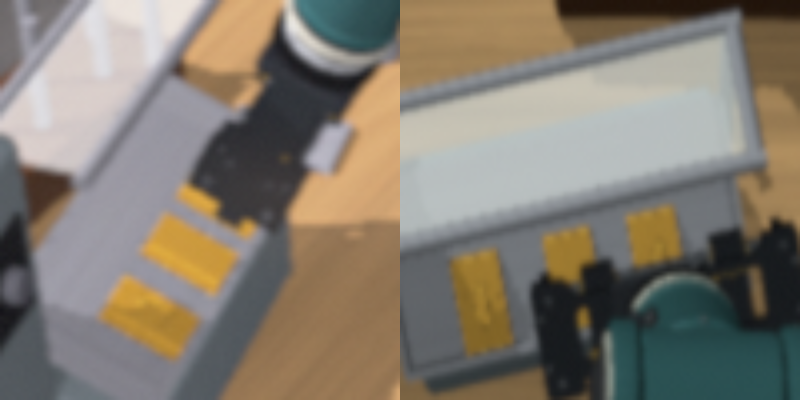

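Finger (scene ~(235,215)) sits in the gap between the right clasp and the blank, and no force has shown up. Lowering and gripping.

>>> apply_moves(
  targets=[
    {"fingers": 0.6,"delta_pos": [0.1,0,1],"twist": [0,0,0]},
    {"fingers": 0.6,"delta_pos": [0.1,0,1.7],"twist": [0,0,0]},
    {"fingers": 0.6,"delta_pos": [0.1,0,2.0],"twist": [0,0,0]},
    {"fingers": 0.6,"delta_pos": [0.1,0,2.0],"twist": [0,0,0]},
    {"fingers": 0.2,"delta_pos": [0.1,0,2.0],"twist": [0,0,0]},
    {"fingers": 0.2,"delta_pos": [0.1,0,2.0],"twist": [0,0,0]},
    {"fingers": 0.2,"delta_pos": [0.1,0,2.0],"twist": [0,0,0]},
    {"fingers": 0.2,"delta_pos": [0.1,0,2.0],"twist": [0,0,0]},
  ],
)

```text
time_s: 3.92
position: [0.6304, 0.0864, 0.1064]
tool_rot: [-0.022, 0.971, 0.102, 0.215]
wrist_force: [-1.3, -0.1, 1.7]
finger_gap: 0.0356
```

>>> apply_moves(
  targets=[
    {"fingers": 0.2,"delta_pos": [0,0,-1],"twist": [0,0,0]},
    {"fingers": 0.2,"delta_pos": [0,0,-3],"twist": [0,0,0]},
    {"fingers": 0.2,"delta_pos": [0,0,-6],"twist": [0,0,0]},
    {"fingers": 0.2,"delta_pos": [0,0,-10],"twist": [0,0,0]},
    {"fingers": 0.2,"delta_pos": [0,0,-14],"twist": [0,0,0]},
    {"fingers": 0.2,"delta_pos": [0,0,-14],"twist": [0,0,0]},
  ],
)

```text
time_s: 4.68
position: [0.5736, 0.0743, 0.2375]
tool_rot: [-0.021, 0.97, 0.102, 0.219]
wrist_force: [0.3, 0.4, -2.0]
finger_gap: 0.0353
```

```bash
python3 - <<'E'
from h import *
print(RS.inv().apply(np.array([.6304,.0864,.1064])-ROW))
o=get_obs();print(o['joints'],o['finger_gap'])
# tote pose: rim pixels from both cameras; fit 168x112 outer rect
from scipy.optimize import least_squares
for nm in('top','scene'):
    p,w=cloud(nm); w=w.reshape(-1,3)
    k=(abs(w[:,0]-.46)<.13)&(abs(w[:,1]+.15)<.1)&(w[:,2]>.043)&(w[:,2]<.055)
    q=w[k,:2]
    def f(t):
        c,s=np.cos(t[2]),np.sin(t[2]);d=q-t[:2];x=abs(c*d[:,0]+s*d[:,1]);y=abs(-s*d[:,0]+c*d[:,1])
        # distance to rim centre rectangle 164x108
        return np.where(x/.082>y/.054+0,0,0)+np.abs(np.maximum(x-.082,y-.054))
    r=least_squares(f,[.46,-.151,-.1],loss='soft_l1',f_scale=.003)
    print(nm,k.sum(),r.x,np.degrees(r.x[2]),np.mean(abs(r.fun)),np.median(w[k,2]),cv2.minAreaRect(q.astype(np.float32)))
    print(' floor', np.nanmedian(w[(abs(w[:,0]-r.x[0])<.06)&(abs(w[:,1]-r.x[1])<.03),2]))
E
```

```text
[-0.0075 -0.0631  0.005 ]
[ 0.0467 -0.1836  2.1324  0.097   0.7565  1.3523] 0.03526283817082474
top 379 [ 0.4589 -0.1501 -0.1032] -5.911988130521334 0.0014219137253003518 0.048485737698883286 ((0.45961856842041016, -0.1505565047264099), (0.11118301749229431, 0.16941261291503906), 84.01431274414062)
 floor 0.003225345633171949
scene 383 [ 0.4578 -0.1495 -0.1036] -5.9354501129440305 0.0021503445466509925 0.04872125920714327 ((0.45928728580474854, -0.15128672122955322), (0.12589889764785767, 0.1725170612335205), 84.24227142333984)
 floor 0.005455226804147128
```

```bash
cat >> h.py <<'E'
TY=np.radians(-5.9); TOTE=np.array([.459,-.150,0]); RT=R.from_euler('z',TY)
PL=flat(TY+np.pi/2)
E
python3 - <<'E'
from h import *
print(TOTE+RT.apply([-.033,-.009,.01])); delta(TOTE+RT.apply([-.033,-.009,.13]),PL)
E
```

```text
[ 0.4252 -0.1556  0.01  ]
now 4.775 [0.5719 0.0744 0.2328] cm [-21.6815  19.4331   1.2737] twist [ 0.2758 -0.3754 -1.2374] F [ 0.7701 -0.5011 -2.7469] gap 0.03565723804084381
```

>>> apply_moves(
  targets=[
    {"fingers": 0.2,"delta_pos": [-6,3,0],"twist": [0,0,0]},
    {"fingers": 0.2,"delta_pos": [-21.7,19.4,1.3],"twist": [0.276,-0.375,-1.237]},
    {"fingers": 0.2,"delta_pos": [-21.7,19.4,1.3],"twist": [0.276,-0.375,-1.237]},
    {"fingers": 0.2,"delta_pos": [-21.7,19.4,1.3],"twist": [0.276,-0.375,-1.237]},
    {"fingers": 0.2,"delta_pos": [-21.7,19.4,1.3],"twist": [0.276,-0.375,-1.237]},
    {"fingers": 0.2,"delta_pos": [-21.7,19.4,1.3],"twist": [0.276,-0.375,-1.237]},
    {"fingers": 0.2,"delta_pos": [-21.7,19.4,1.3],"twist": [0.276,-0.375,-1.237]},
    {"fingers": 0.2,"delta_pos": [-21.7,19.4,1.3],"twist": [0.276,-0.375,-1.237]},
    {"fingers": 0.2,"delta_pos": [-21.7,19.4,1.3],"twist": [0.276,-0.375,-1.237]},
    {"fingers": 0.2,"delta_pos": [-21.7,19.4,1.3],"twist": [0.276,-0.375,-1.237]},
    {"fingers": 0.2,"delta_pos": [-21.7,19.4,1.3],"twist": [0.276,-0.375,-1.237]},
    {"fingers": 0.2,"delta_pos": [-21.7,19.4,1.3],"twist": [0.276,-0.375,-1.237]},
  ],
)

```text
time_s: 6.28
position: [0.4252, -0.1552, 0.1294]
tool_rot: [-0.0, 0.743, 0.669, 0.0]
wrist_force: [0.1, -0.5, -2.1]
finger_gap: 0.0358
```

```bash
python3 - <<'E'
from h import *
delta(TOTE+RT.apply([-.033,-.009,.011]),PL)
p,w=cloud('scene'); q,w2=cloud('top')
save(np.hstack([cv2.resize(p[170:290,300:420],(400,400)),cv2.resize(q[190:310,330:450],(400,400))]),'pl1.png')
E
```

```text
now 6.275 [ 0.4252 -0.1552  0.1294] cm [-0.0445  0.0157 11.8442] twist [-0.0003 -0.0011 -0.002 ] F [ 0.0646 -0.458  -2.112 ] gap 0.03584208502006459
```

View pics/pl1.png

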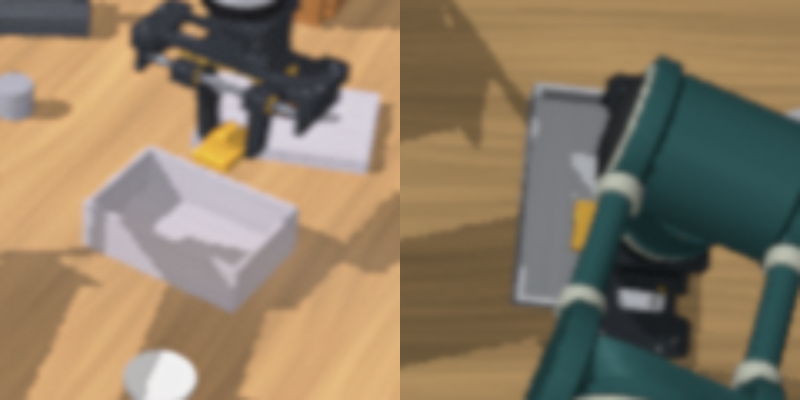

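Clasp (220,148) is level with the button up, over the tote. Lowering in a straight line.

>>> apply_moves(
  targets=[
    {"fingers": 0.2,"delta_pos": [0,0,4],"twist": [0,0,0]},
    {"fingers": 0.2,"delta_pos": [0,0,8],"twist": [0,0,0]},
    {"fingers": 0.2,"delta_pos": [0,0,10.5],"twist": [0,0,0]},
    {"fingers": 0.2,"delta_pos": [0,0,11.4],"twist": [0,0,0]},
    {"fingers": 0.2,"delta_pos": [0,0,11.8],"twist": [0,0,0]},
    {"fingers": 0.2,"delta_pos": [0,0,11.8],"twist": [0,0,0]},
    {"fingers": 0.2,"delta_pos": [0,0,11.8],"twist": [0,0,0]},
  ],
)

```text
time_s: 7.25
position: [0.4268, -0.1556, 0.0131]
tool_rot: [0.001, 0.743, 0.67, 0.001]
wrist_force: [0.8, -0.3, -2.3]
finger_gap: 0.0354
```

>>> apply_moves(
  targets=[
    {"fingers": 0.2,"delta_pos": [0,0,0.1],"twist": [0,0,0]},
    {"fingers": 0.2,"delta_pos": [0,0,0.1],"twist": [0,0,0]},
  ],
)

```text
time_s: 7.5
position: [0.4259, -0.1553, 0.0113]
tool_rot: [0.0, 0.743, 0.67, 0.0]
wrist_force: [-0.2, -0.2, -1.9]
finger_gap: 0.0349
```

>>> apply_moves(
  targets=[
    {"fingers": 0.2,"delta_pos": [0,0,0.1],"twist": [0,0,0]},
    {"fingers": 0.2,"delta_pos": [0,0,0.1],"twist": [0,0,0]},
  ],
)

```text
time_s: 7.75
position: [0.4256, -0.1551, 0.0099]
tool_rot: [-0.0, 0.743, 0.67, 0.0]
wrist_force: [0.0, -0.3, -2.7]
finger_gap: 0.0356
```

>>> apply_moves(
  targets=[
    {"fingers": 0.2,"delta_pos": [0,0,0.1],"twist": [0,0,0]},
    {"fingers": 0.2,"delta_pos": [0,0,0.1],"twist": [0,0,0]},
  ],
)

```text
time_s: 8.0
position: [0.4258, -0.1552, 0.0091]
tool_rot: [-0.0, 0.743, 0.67, 0.0]
wrist_force: [0.0, -1.0, -0.5]
finger_gap: 0.0356
```

>>> apply_moves(
  targets=[
    {"fingers": 0.2,"delta_pos": [0,0,0.1],"twist": [0,0,0]},
    {"fingers": 0.2,"delta_pos": [0,0,0.1],"twist": [0,0,0]},
  ],
)

```text
time_s: 8.25
position: [0.4258, -0.1552, 0.0091]
tool_rot: [-0.0, 0.743, 0.67, 0.0]
wrist_force: [-4.8, 1.8, 10.0]
finger_gap: 0.0359
```

Floor contact. Release and lift.

>>> apply_moves(
  targets=[
    {"fingers": 0.52,"delta_pos": [0,0,0],"twist": [0,0,0]},
    {"fingers": 0.52,"delta_pos": [0,0,-0.1],"twist": [0,0,0]},
    {"fingers": 0.52,"delta_pos": [0,0,-0.1],"twist": [0,0,0]},
    {"fingers": 0.52,"delta_pos": [0,0,-2],"twist": [0,0,0]},
    {"fingers": 0.52,"delta_pos": [0,0,-5],"twist": [0,0,0]},
    {"fingers": 0.52,"delta_pos": [0,0,-10],"twist": [0,0,0]},
    {"fingers": 0.52,"delta_pos": [0,0,-16],"twist": [0,0,0]},
    {"fingers": 0.52,"delta_pos": [0,0,-20],"twist": [0,0,0]},
    {"fingers": 0.52,"delta_pos": [0,0,-20],"twist": [0,0,0]},
  ],
)

```text
time_s: 9.38
position: [0.4283, -0.1564, 0.2122]
tool_rot: [0.004, 0.743, 0.67, 0.002]
wrist_force: [0.3, -0.3, 0.9]
finger_gap: 0.0459
```

```bash
python3 - <<'E'
from h import *
delta(ROW+RS.apply([-.010,.0675,.14]),TILT)
p,w=cloud('scene')
s=RT.inv().apply(w.reshape(-1,3)-TOTE);hs=cv2.cvtColor(p,cv2.COLOR_RGB2HSV).reshape(-1,3)
k=(hs[:,0]>12)&(hs[:,0]<30)&(hs[:,1]>140)&(abs(s[:,0])<.08)&(abs(s[:,1])<.052)&(s[:,2]<.04)&(s[:,2]>.005)
print('clasp in tote',k.sum(),np.percentile(s[k],[2,50,98],axis=0))
hs=hs.reshape(480,640,3)
t=RS.inv().apply(w.reshape(-1,3)-ROW); b=((hs[...,0]>12)&(hs[...,0]<30)&(hs[...,1]>140)).ravel()
for y0 in(0,.07):
    k=b&(abs(t[:,1]-y0)<.03)&(abs(t[:,0])<.045)&(t[:,2]>.009)&(t[:,2]<.019); print(y0,np.percentile(t[k],[3,97],axis=0).round(4).tolist())
save(p,'s2.png')
E
```

```text
now 9.375 [ 0.4283 -0.1564  0.2122] cm [36.8375  7.9467 -1.5537] twist [-0.2657  0.3733  1.2386] F [ 0.3251 -0.3041  0.8747] gap 0.04593401738818865
clasp in tote 74 [[-0.0486 -0.0262  0.0158]
 [-0.0365 -0.002   0.0224]
 [-0.0202  0.0112  0.0355]]
0 [[-0.0251, -0.0162, 0.0099], [0.0271, 0.0167, 0.018]]
0.07 [[-0.0249, 0.0523, 0.0096], [0.0274, 0.0852, 0.0187]]
```

>>> apply_moves(
  targets=[
    {"fingers": 0.6,"delta_pos": [10,-2,-1.5],"twist": [-0.266,0.373,1.239]},
    {"fingers": 0.6,"delta_pos": [10,-2,-1.5],"twist": [-0.266,0.373,1.239]},
    {"fingers": 0.6,"delta_pos": [10,-2,-1.5],"twist": [-0.266,0.373,1.239]},
    {"fingers": 0.6,"delta_pos": [10,-2,-1.5],"twist": [-0.266,0.373,1.239]},
    {"fingers": 0.6,"delta_pos": [15,-2,-1.5],"twist": [-0.266,0.373,1.239]},
    {"fingers": 0.6,"delta_pos": [20,0,-1.5],"twist": [-0.266,0.373,1.239]},
    {"fingers": 0.6,"delta_pos": [25,2,-1.5],"twist": [-0.266,0.373,1.239]},
    {"fingers": 0.6,"delta_pos": [30,4,-1.5],"twist": [-0.266,0.373,1.239]},
    {"fingers": 0.6,"delta_pos": [36.8,7.9,-1.5],"twist": [-0.266,0.373,1.239]},
    {"fingers": 0.6,"delta_pos": [36.8,7.9,-1.5],"twist": [-0.266,0.373,1.239]},
    {"fingers": 0.6,"delta_pos": [36.8,7.9,-1.5],"twist": [-0.266,0.373,1.239]},
    {"fingers": 0.6,"delta_pos": [36.8,7.9,-1.5],"twist": [-0.266,0.373,1.239]},
    {"fingers": 0.6,"delta_pos": [36.8,7.9,-1.5],"twist": [-0.266,0.373,1.239]},
  ],
)

```text
time_s: 11.05
position: [0.5411, 0.2013, 0.222]
tool_rot: [-0.024, 0.972, 0.101, 0.211]
wrist_force: [0.2, 0.9, 0.6]
finger_gap: 0.0526
```

```bash
python3 - <<'E'
from h import *
delta(ROW+RS.apply([-.010,.0675,.003]),TILT)
E
```

```text
now 11.05 [0.5411 0.2013 0.222 ] cm [ 0.7358  0.0671 13.3521] twist [-0.0031  0.009  -0.0033] F [0.1816 0.9103 0.5571] gap 0.052582537105800596
```

>>> apply_moves(
  targets=[
    {"fingers": 0.6,"delta_pos": [0.4,0,3],"twist": [0,0.009,0]},
    {"fingers": 0.6,"delta_pos": [0.4,0,6],"twist": [0,0.009,0]},
    {"fingers": 0.6,"delta_pos": [0.5,0,8.5],"twist": [0,0.009,0]},
    {"fingers": 0.6,"delta_pos": [0.6,0,10.8],"twist": [0,0.009,0]},
    {"fingers": 0.6,"delta_pos": [0.6,0,11],"twist": [0,0.009,0]},
    {"fingers": 0.6,"delta_pos": [0.6,0,11],"twist": [0,0.009,0]},
  ],
)

```text
time_s: 11.8
position: [0.5921, 0.2129, 0.1263]
tool_rot: [-0.025, 0.971, 0.101, 0.216]
wrist_force: [-0.2, -0.4, -0.6]
finger_gap: 0.0528
```

```bash
python3 - <<'E'
from h import *
delta(ROW+RS.apply([-.010,.0675,.003]),TILT)
p,w=cloud('scene'); q,w2=cloud('top')
save(np.hstack([cv2.resize(p[190:310,190:310],(400,400)),cv2.resize(q[100:220,190:310],(400,400))]),'pre3.png')
E
```

```text
now 11.8 [0.5921 0.2129 0.1263] cm [-0.0879  0.1139  2.473 ] twist [-0.0035 -0.0024 -0.0033] F [-0.2432 -0.3791 -0.5675] gap 0.05279416381414202
```

View pics/pre3.png

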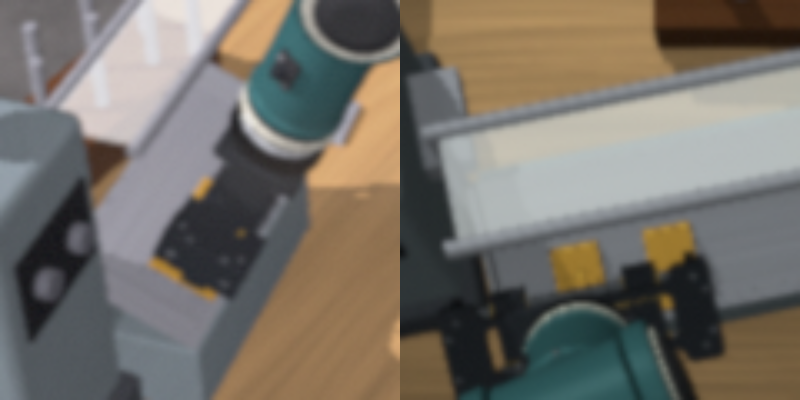

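Fingers straddle the left clasp (top crop: clasp (577,265), fingers ~510 and 637), and no force shows. Going down slowly, 2 mm further from the housing.

>>> apply_moves(
  targets=[
    {"fingers": 0.6,"delta_pos": [-0.3,0.1,0.8],"twist": [0,0,0]},
    {"fingers": 0.6,"delta_pos": [-0.3,0.1,1.5],"twist": [0,0,0]},
    {"fingers": 0.6,"delta_pos": [-0.3,0.1,1.5],"twist": [0,0,0]},
  ],
)

```text
time_s: 12.28
position: [0.5955, 0.2134, 0.1098]
tool_rot: [-0.025, 0.971, 0.101, 0.215]
wrist_force: [0.3, -0.7, -0.3]
finger_gap: 0.0526
```

>>> apply_moves(
  targets=[
    {"fingers": 0.6,"delta_pos": [0,0,0.4],"twist": [0,0,0]},
    {"fingers": 0.6,"delta_pos": [0,0,0.7],"twist": [0,0,0]},
    {"fingers": 0.6,"delta_pos": [0,0,0.7],"twist": [0,0,0]},
    {"fingers": 0.2,"delta_pos": [0,0,0.7],"twist": [0,0,0]},
    {"fingers": 0.2,"delta_pos": [0,0,0.7],"twist": [0,0,0]},
    {"fingers": 0.2,"delta_pos": [0,0,0.7],"twist": [0,0,0]},
    {"fingers": 0.2,"delta_pos": [0,0,0.7],"twist": [0,0,0]},
  ],
)

```text
time_s: 13.15
position: [0.5989, 0.2141, 0.1046]
tool_rot: [-0.025, 0.971, 0.101, 0.216]
wrist_force: [-0.6, 0.3, -0.4]
finger_gap: 0.0358
```

>>> apply_moves(
  targets=[
    {"fingers": 0.2,"delta_pos": [0,0,-1],"twist": [0,0,0]},
    {"fingers": 0.2,"delta_pos": [0,0,-3],"twist": [0,0,0]},
    {"fingers": 0.2,"delta_pos": [0,0,-6],"twist": [0,0,0]},
    {"fingers": 0.2,"delta_pos": [0,0,-10],"twist": [0,0,0]},
    {"fingers": 0.2,"delta_pos": [0,0,-14],"twist": [0,0,0]},
    {"fingers": 0.2,"delta_pos": [0,0,-14],"twist": [0,0,0]},
  ],
)

```text
time_s: 13.9
position: [0.5419, 0.2019, 0.2357]
tool_rot: [-0.026, 0.97, 0.101, 0.219]
wrist_force: [-0.0, 0.1, -3.1]
finger_gap: 0.0356
```

```bash
python3 - <<'E'
from h import *
print(RS.inv().apply(np.array([.5989,.2141,.1046])-ROW))
delta(TOTE+RT.apply([.034,-.012,.13]),PL)
E
```

```text
[-0.0121  0.0683  0.0052]
now 13.9 [0.5419 0.2019 0.2357] cm [-15.7955  34.9441   3.9518] twist [ 0.2752 -0.3881 -1.2377] F [-0.0109  0.0896 -3.1446] gap 0.035573055348768784
```

>>> apply_moves(
  targets=[
    {"fingers": 0.2,"delta_pos": [-6,2,0],"twist": [0,0,0]},
    {"fingers": 0.2,"delta_pos": [-12,6,-1],"twist": [0.275,-0.388,-1.238]},
    {"fingers": 0.2,"delta_pos": [-15,12,0],"twist": [0.275,-0.388,-1.238]},
    {"fingers": 0.2,"delta_pos": [-17,18,2],"twist": [0.275,-0.388,-1.238]},
    {"fingers": 0.2,"delta_pos": [-17,24,3],"twist": [0.275,-0.388,-1.238]},
    {"fingers": 0.2,"delta_pos": [-16,30,3],"twist": [0.275,-0.388,-1.238]},
    {"fingers": 0.2,"delta_pos": [-15.8,34.9,3],"twist": [0.275,-0.388,-1.238]},
    {"fingers": 0.2,"delta_pos": [-15.8,34.9,3.9],"twist": [0.275,-0.388,-1.238]},
    {"fingers": 0.2,"delta_pos": [-15.8,34.9,3.9],"twist": [0.275,-0.388,-1.238]},
    {"fingers": 0.2,"delta_pos": [-15.8,34.9,3.9],"twist": [0.275,-0.388,-1.238]},
    {"fingers": 0.2,"delta_pos": [-15.8,34.9,3.9],"twist": [0.275,-0.388,-1.238]},
    {"fingers": 0.2,"delta_pos": [-15.8,34.9,3.9],"twist": [0.275,-0.388,-1.238]},
  ],
)

```text
time_s: 15.4
position: [0.4889, -0.165, 0.127]
tool_rot: [-0.001, 0.743, 0.67, -0.003]
wrist_force: [0.6, 0.5, -1.7]
finger_gap: 0.0355
```

```bash
python3 - <<'E'
from h import *
delta(TOTE+RT.apply([.034,-.012,.011]),PL)
E
```

```text
now 15.4 [ 0.4889 -0.165   0.127 ] cm [ 0.0172  0.3482 11.6011] twist [-0.0062  0.0027 -0.0005] F [ 0.6173  0.5023 -1.7007] gap 0.03549422154792069
```

>>> apply_moves(
  targets=[
    {"fingers": 0.2,"delta_pos": [0,0.2,4],"twist": [0,0,0]},
    {"fingers": 0.2,"delta_pos": [0,0.2,8],"twist": [0,0,0]},
    {"fingers": 0.2,"delta_pos": [0,0.2,10.5],"twist": [0,0,0]},
    {"fingers": 0.2,"delta_pos": [0,0.2,11.3],"twist": [0,0,0]},
    {"fingers": 0.2,"delta_pos": [0,0.2,11.5],"twist": [0,0,0]},
    {"fingers": 0.2,"delta_pos": [0,0.2,11.5],"twist": [0,0,0]},
    {"fingers": 0.2,"delta_pos": [0,0.2,11.5],"twist": [0,0,0]},
  ],
)

```text
time_s: 16.27
position: [0.4918, -0.1668, 0.0136]
tool_rot: [-0.0, 0.743, 0.67, -0.003]
wrist_force: [0.1, 0.4, -1.7]
finger_gap: 0.0356
```

>>> apply_moves(
  targets=[
    {"fingers": 0.2,"delta_pos": [0,0,0.1],"twist": [0,0,0]},
    {"fingers": 0.2,"delta_pos": [0,0,0.1],"twist": [0,0,0]},
  ],
)

```text
time_s: 16.52
position: [0.4908, -0.1665, 0.0116]
tool_rot: [-0.001, 0.743, 0.67, -0.003]
wrist_force: [1.3, 0.1, -2.2]
finger_gap: 0.0353
```

>>> apply_moves(
  targets=[
    {"fingers": 0.2,"delta_pos": [0,0,0.15],"twist": [0,0,0]},
    {"fingers": 0.2,"delta_pos": [0,0,0.15],"twist": [0,0,0]},
  ],
)

```text
time_s: 16.77
position: [0.4905, -0.1664, 0.0096]
tool_rot: [-0.001, 0.743, 0.67, -0.003]
wrist_force: [0.5, -0.1, -2.9]
finger_gap: 0.0356
```

>>> apply_moves(
  targets=[
    {"fingers": 0.2,"delta_pos": [0,0,0.1],"twist": [0,0,0]},
    {"fingers": 0.2,"delta_pos": [0,0,0.1],"twist": [0,0,0]},
  ],
)

```text
time_s: 17.02
position: [0.4906, -0.1665, 0.0092]
tool_rot: [-0.001, 0.743, 0.67, -0.003]
wrist_force: [-1.9, 0.6, 3.0]
finger_gap: 0.0356
```

>>> apply_moves(
  targets=[
    {"fingers": 0.52,"delta_pos": [0,0,0],"twist": [0,0,0]},
    {"fingers": 0.52,"delta_pos": [0,0,-0.1],"twist": [0,0,0]},
    {"fingers": 0.52,"delta_pos": [0,0,-0.1],"twist": [0,0,0]},
    {"fingers": 0.52,"delta_pos": [0,0,-2],"twist": [0,0,0]},
    {"fingers": 0.52,"delta_pos": [0,0,-5],"twist": [0,0,0]},
    {"fingers": 0.52,"delta_pos": [0,0,-10],"twist": [0,0,0]},
    {"fingers": 0.52,"delta_pos": [-6,0,-14],"twist": [0,0,0]},
    {"fingers": 0.52,"delta_pos": [-12,0,-14],"twist": [0,0,0]},
    {"fingers": 0.52,"delta_pos": [-18,0,-14],"twist": [0,0,0]},
    {"fingers": 0.52,"delta_pos": [-24,0,-14],"twist": [0,0,0]},
    {"fingers": 0.52,"delta_pos": [-30,0,-14],"twist": [0,0,0]},
    {"fingers": 0.52,"delta_pos": [-35,0,-14],"twist": [0,0,0]},
    {"fingers": 0.52,"delta_pos": [-35,0,-14],"twist": [0,0,0]},
  ],
)

```text
time_s: 18.65
position: [0.4546, -0.5178, 0.1495]
tool_rot: [-0.001, 0.744, 0.668, -0.004]
wrist_force: [-0.4, 0.9, -0.1]
finger_gap: 0.0458
```

```bash
python3 - <<'E'
from h import *
p,w=cloud('scene'); q,w2=cloud('top')
np.savez('/tmp/s3.npz',p=p,w=w);np.savez('/tmp/t3.npz',p=q,w=w2)
save(np.hstack([cv2.resize(p[180:280,310:430],(400,333)),cv2.resize(q[190:310,340:520],(400,333))]),'lid1.png')
from scipy.optimize import least_squares
def fitrect(q,hx,hy,x0):
    # outer-edge mask fit: robust min-area rect of mask points
    def f(t):
        c,s=np.cos(t[2]),np.sin(t[2]);d=q-t[:2];x=abs(c*d[:,0]+s*d[:,1]);y=abs(-s*d[:,0]+c*d[:,1]); return np.maximum(x-hx,y-hy)
    r=least_squares(f,x0,loss='soft_l1',f_scale=.002); return r.x,np.degrees(r.x[2]),np.mean(abs(r.fun))
for nm,im,W in(('scene',p,w),('top',q,w2)):
    W=W.reshape(-1,3);hs=cv2.cvtColor(im,cv2.COLOR_RGB2HSV).reshape(-1,3)
    k=(abs(W[:,0]-.459)<.11)&(abs(W[:,1]+.15)<.08)&(W[:,2]>.044)&(W[:,2]<.053)&(hs[:,1]<60)
    print(nm,'tote',k.sum(),fitrect(W[k,:2],.082,.054,[.459,-.150,-.1]))
    k=(abs(W[:,0]-.458)<.04)&(abs(W[:,1]+.373)<.03)&(W[:,2]>.034)&(W[:,2]<.046)
    r=cv2.minAreaRect(W[k,:2].astype(np.float32));print(' grip',k.sum(),r,W[k,2].mean())
    k=(abs(W[:,0]-.458)<.12)&(abs(W[:,1]+.373)<.1)&(W[:,2]>.010)&(W[:,2]<.020)&(hs[:,1]<60)
    # filled-rect: contour of largest component
    m=k.reshape(480,640).astype(np.uint8);m=cv2.morphologyEx(m,cv2.MORPH_OPEN,np.ones((3,3)));n,l,st,_=cv2.connectedComponentsWithStats(m);i=1+np.argmax(st[1:,4]);
    P=W[(l==i).ravel()];print(' lid',len(P),cv2.minAreaRect(P[:,:2].astype(np.float32)),P[:,2].mean(),P[:,2].min(),P.mean(0))
E
```

```text
scene tote 301 (array([ 0.4582, -0.1496, -0.0955]), np.float64(-5.47202502386732), np.float64(0.0018707065603974253))
 grip 62 ((0.4568951725959778, -0.3718113601207733), (0.05432017147541046, 0.02674969658255577), 13.04879379272461) 0.04014483542197514
 lid 370 ((0.41115495562553406, -0.386450856924057), (0.07822069525718689, 0.13300365209579468), 16.84239959716797) 0.01594474336144872 0.010120056159024322 [ 0.4055 -0.3822  0.0159]
top tote 325 (array([ 0.459 , -0.1503, -0.1032]), np.float64(-5.913827171889648), np.float64(0.0013145238559219648))
 grip 114 ((0.45835912227630615, -0.3734396994113922), (0.055231157690286636, 0.014913231134414673), 17.418302536010742) 0.03939449365593608
 lid 1435 ((0.4579848349094391, -0.37289178371429443), (0.17878960072994232, 0.12261121720075607), 16.569059371948242) 0.01458559447395337 0.010004069995415496 [ 0.4523 -0.3657  0.0146]
```

View pics/lid1.png

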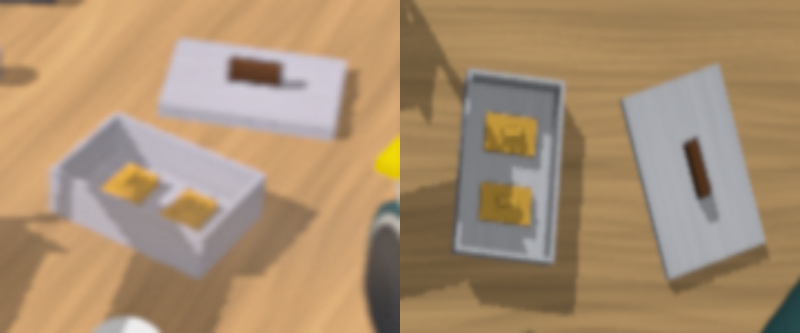

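Both clasps lie flat with their buttons up in the tote (top crop (510,133), (505,205)). The lid measures 179x123 mm at yaw 16.6°, which fits. Going over its grip.

```bash
python3 - <<'E'
from h import *
delta([.458,-.373,.10],flat(np.radians(16.6)))
E
```

```text
now 18.75 [ 0.4551 -0.5141  0.1492] cm [14.0706 -1.15    4.9051] twist [-0.0049  0.0057  1.1768] F [-0.2349  0.5315  0.4846] gap 0.04562637247981397
```

>>> apply_moves(
  targets=[
    {"fingers": 0.5,"delta_pos": [5,-1,1],"twist": [-0.005,0.006,1.177]},
    {"fingers": 0.5,"delta_pos": [10,-1.1,2],"twist": [-0.005,0.006,1.177]},
    {"fingers": 0.5,"delta_pos": [14.1,-1.1,3],"twist": [-0.005,0.006,1.177]},
    {"fingers": 0.5,"delta_pos": [14.1,-1.1,4.9],"twist": [-0.005,0.006,1.177]},
    {"fingers": 0.5,"delta_pos": [14.1,-1.1,4.9],"twist": [-0.005,0.006,1.177]},
    {"fingers": 0.5,"delta_pos": [14.1,-1.1,4.9],"twist": [-0.005,0.006,1.177]},
    {"fingers": 0.5,"delta_pos": [14.1,-1.1,4.9],"twist": [-0.005,0.006,1.177]},
    {"fingers": 0.5,"delta_pos": [14.1,-1.1,4.9],"twist": [-0.005,0.006,1.177]},
    {"fingers": 0.5,"delta_pos": [14.1,-1.1,4.9],"twist": [-0.005,0.006,1.177]},
    {"fingers": 0.5,"delta_pos": [14.1,-1.1,4.9],"twist": [-0.005,0.006,1.177]},
  ],
)

```text
time_s: 20.0
position: [0.4589, -0.3725, 0.1006]
tool_rot: [0.001, 0.989, 0.145, 0.0]
wrist_force: [0.1, -0.1, 0.0]
finger_gap: 0.0437
```

```bash
python3 - <<'E'
from h import *
delta([.458,-.373,.019],flat(np.radians(16.6)))
E
```

```text
now 20.0 [ 0.4589 -0.3725  0.1006] cm [-0.1001  0.0089  8.159 ] twist [ 0.0014 -0.0005  0.0021] F [ 0.0627 -0.1459  0.0306] gap 0.043662053668375354
```

>>> apply_moves(
  targets=[
    {"fingers": 0.5,"delta_pos": [-0.1,0,3],"twist": [0,0,0]},
    {"fingers": 0.5,"delta_pos": [-0.1,0,6],"twist": [0,0,0]},
    {"fingers": 0.5,"delta_pos": [-0.1,0,7.6],"twist": [0,0,0]},
    {"fingers": 0.5,"delta_pos": [-0.1,0,8.1],"twist": [0,0,0]},
    {"fingers": 0.5,"delta_pos": [-0.1,0,8.1],"twist": [0,0,0]},
    {"fingers": 0.0,"delta_pos": [-0.1,0,8.1],"twist": [0,0,0]},
    {"fingers": 0.0,"delta_pos": [-0.1,0,8.1],"twist": [0,0,0]},
    {"fingers": 0.0,"delta_pos": [-0.1,0,8.1],"twist": [0,0,0]},
    {"fingers": 0.0,"delta_pos": [-0.1,0,8.1],"twist": [0,0,0]},
    {"fingers": 0.0,"delta_pos": [-0.1,0,8.1],"twist": [0,0,0]},
  ],
)

```text
time_s: 21.25
position: [0.4581, -0.3734, 0.0201]
tool_rot: [0.001, 0.989, 0.145, 0.0]
wrist_force: [-1.2, 1.7, 4.2]
finger_gap: 0.0136
```

>>> apply_moves(
  targets=[
    {"fingers": 0.0,"delta_pos": [0,0,-1],"twist": [0,0,0]},
    {"fingers": 0.0,"delta_pos": [0,0,-4],"twist": [0,0,0]},
    {"fingers": 0.0,"delta_pos": [0,0,-8],"twist": [0,0,0]},
    {"fingers": 0.0,"delta_pos": [0,0,-11],"twist": [0,0,0]},
    {"fingers": 0.0,"delta_pos": [0,0,-11],"twist": [0,0,0]},
  ],
)

```text
time_s: 21.88
position: [0.4595, -0.3748, 0.1326]
tool_rot: [0.003, 0.989, 0.145, 0.002]
wrist_force: [0.1, 0.2, -2.6]
finger_gap: 0.0139
```

```bash
python3 - <<'E'
from h import *
delta(TOTE+[.0003,-.0003,.105],flat(np.radians(-5.9)))
E
```

```text
now 21.875 [ 0.4595 -0.3748  0.1326] cm [  6.4035 -21.534    2.633 ] twist [ 0.0061 -0.005   0.3937] F [ 0.1067  0.1627 -2.5896] gap 0.013893440658932346
```

>>> apply_moves(
  targets=[
    {"fingers": 0.0,"delta_pos": [2,-5,0],"twist": [0.006,-0.005,0.1]},
    {"fingers": 0.0,"delta_pos": [3.5,-10,0],"twist": [0.006,-0.005,0.25]},
    {"fingers": 0.0,"delta_pos": [5,-15,0.5],"twist": [0.006,-0.005,0.394]},
    {"fingers": 0.0,"delta_pos": [6,-19,1.5],"twist": [0.006,-0.005,0.394]},
    {"fingers": 0.0,"delta_pos": [6.4,-21.5,2.6],"twist": [0.006,-0.005,0.394]},
    {"fingers": 0.0,"delta_pos": [6.4,-21.5,2.6],"twist": [0.006,-0.005,0.394]},
    {"fingers": 0.0,"delta_pos": [6.4,-21.5,2.6],"twist": [0.006,-0.005,0.394]},
  ],
)

```text
time_s: 22.75
position: [0.4573, -0.1493, 0.1025]
tool_rot: [-0.002, 0.999, -0.051, -0.003]
wrist_force: [-0.1, 0.7, -2.3]
finger_gap: 0.0135
```

```bash
python3 - <<'E'
from h import *
delta(TOTE+[.0003,-.0003,.06],flat(np.radians(-5.9)))
for nm in('top','scene'):
    q,W=cloud(nm); np.savez('/tmp/%s4.npz'%nm,p=q,w=W)
    hs=cv2.cvtColor(q,cv2.COLOR_RGB2HSV);u,v=np.mgrid[0:480,0:640][::-1]
    z=W[...,2];k=(abs(W[...,0]-.459)<.13)&(abs(W[...,1]+.15)<.1)&(z>.090)&(z<.110)&(hs[...,1]<60)&(hs[...,2]>90)
    m=cv2.morphologyEx(k.astype(np.uint8),cv2.MORPH_OPEN,np.ones((2,2)));P=W[m>0]
    s=RT.inv().apply(P-TOTE);print(nm,len(P),cv2.minAreaRect(P[:,:2].astype(np.float32)),np.percentile(s,[0,1,50,99,100],axis=0))
    # plane tilt
    A=np.c_[s[:,:2],np.ones(len(s))];print('tilt',np.linalg.lstsq(A,s[:,2],rcond=None)[0])
p=np.load('/tmp/scene4.npz')['p'];q=np.load('/tmp/top4.npz')['p']
save(np.hstack([cv2.resize(p[170:290,290:430],(400,343)),cv2.resize(q[190:310,320:460],(400,343))]),'lid2.png')
E
```

```text
now 22.75 [ 0.4573 -0.1493  0.1025] cm [0.2395 0.0959 4.2533] twist [-0.0035  0.006   0.0001] F [-0.1083  0.7189 -2.3079] gap 0.013503793921999411
top 952 ((0.4234641194343567, -0.1535419374704361), (0.15322189033031464, 0.21287280321121216), 71.39520263671875) [[nan nan nan]
 [nan nan nan]
 [nan nan nan]
 [nan nan nan]
 [nan nan nan]]
 ** On entry to DLASCL parameter number  4 had an illegal value
 ** On entry to DLASCL parameter number  4 had an illegal valueTraceback (most recent call last):
  File "<stdin>", line 10, in <module>
    x, resids, rank, s = _umath_linalg.lstsq(a, b, rcond,
                         ~~~~~~~~~~~~~~~~~~~^^^^^^^^^^^^^
                                             signature=signature)
                                             ^^^^^^^^^^^^^^^^^^^^
    raise LinAlgError("SVD did not converge in Linear Least Squares")
numpy.linalg.LinAlgError: SVD did not converge in Linear Least Squares
```

>>> apply_moves(
  targets=[
    {"fingers": 0.0,"delta_pos": [0.1,0,0.8],"twist": [-0.003,0.006,0]},
    {"fingers": 0.0,"delta_pos": [0.1,0,0.8],"twist": [-0.003,0.006,0]},
    {"fingers": 0.0,"delta_pos": [0.1,0,0.8],"twist": [-0.003,0.006,0]},
  ],
)

```text
time_s: 23.18
position: [0.4584, -0.1494, 0.0951]
tool_rot: [-0.0, 0.999, -0.052, 0.0]
wrist_force: [0.4, 0.5, -1.6]
finger_gap: 0.0134
```

```bash
python3 - <<'E'
from h import *
delta(TOTE+[.0003,-.0003,.06],flat(np.radians(-5.9)))
for nm in('top','scene'):
    q,W=cloud(nm); np.savez('/tmp/%s4.npz'%nm,p=q,w=W)
    hs=cv2.cvtColor(q,cv2.COLOR_RGB2HSV)
    z=W[...,2];k=(abs(W[...,0]-.459)<.13)&(abs(W[...,1]+.15)<.1)&(z>.080)&(z<.104)&(hs[...,1]<60)&(hs[...,2]>90)
    n,l,st,_=cv2.connectedComponentsWithStats(k.astype(np.uint8))
    P=W[k&(st[l,4]>25)]
    s=RT.inv().apply(P-TOTE);print(nm,len(P),np.percentile(s,[0,1,50,99,100],axis=0))
    for y in(-.04,0,.04): print(' y',y,[f(s[abs(s[:,1]-y)<.012,0],default=0) if 0 else (s[abs(s[:,1]-y)<.012,0].min() if (abs(s[:,1]-y)<.012).any() else None,s[abs(s[:,1]-y)<.012,0].max() if (abs(s[:,1]-y)<.012).any() else None) for f in(0,)])
    for x in(-.07,-.035,0,.035,.07):
        j=abs(s[:,0]-x)<.012
        if j.any(): print(' x',x,j.sum(),s[j,1].min(),s[j,1].max(),'z',np.median(s[j,2]))
p=np.load('/tmp/scene4.npz')['p'];q=np.load('/tmp/top4.npz')['p']
save(np.hstack([cv2.resize(p[170:290,290:430],(400,343)),cv2.resize(q[190:310,320:460],(400,343))]),'lid2.png')
E
```

```text
now 23.175 [ 0.4584 -0.1494  0.0951] cm [0.0954 0.0875 3.5143] twist [-0.0007 -0.0007 -0.0009] F [ 0.3881  0.5449 -1.6047] gap 0.013388191807732019
top 960 [[-0.0878 -0.0614  0.0802]
 [-0.0841 -0.0592  0.0815]
 [-0.0305  0.0362  0.0891]
 [ 0.0879  0.0596  0.0964]
 [ 0.0905  0.0602  0.0981]]
 y -0.04 [(np.float64(-0.06450706588080463), np.float64(-0.02517186639323504))]
 y 0 [(np.float64(-0.05363143894097848), np.float64(-0.02626478563364327))]
 y 0.04 [(np.float64(-0.08732979234448811), np.float64(0.09050919848006357))]
 x -0.07 98 -0.0596195163290881 0.06015506898280921 z 0.0889411610539243
 x -0.035 329 -0.06056505207004941 0.06007251089057877 z 0.08908127823149596
 x 0 32 0.03440589464484461 0.049635118903747194 z 0.08896671356424699
 x 0.035 43 0.02737259055120218 0.04955880789921418 z 0.08947003867333407
 x 0.07 131 0.024264005577560657 0.0596524597091753 z 0.08884153346012366
scene 1193 [[-0.0911 -0.0651  0.08  ]
 [-0.0891 -0.0604  0.0803]
 [-0.0278  0.0246  0.0912]
 [ 0.0873  0.0633  0.0986]
 [ 0.0921  0.0694  0.1027]]
 y -0.04 [(np.float64(-0.09105527245166126), np.float64(0.0043292413559139))]
 y 0 [(np.float64(-0.09061913808366946), np.float64(0.09135940972240447))]
 y 0.04 [(np.float64(-0.09048734498599413), np.float64(0.09066100851121475))]
 x -0.07 219 -0.06305876782852474 0.06441771162286336 z 0.09134389027135684
 x -0.035 221 -0.062370200566695316 0.06457634677765145 z 0.09159218557499467
 x 0 138 -0.06513580362834989 0.06937248883531921 z 0.0913451149349946
 x 0.035 104 0.005978397113275289 0.06397113149114979 z 0.09150084778279755
 x 0.07 100 0.005006680843219904 0.0628715376518209 z 0.09099850320565946
```

View pics/lid2.png

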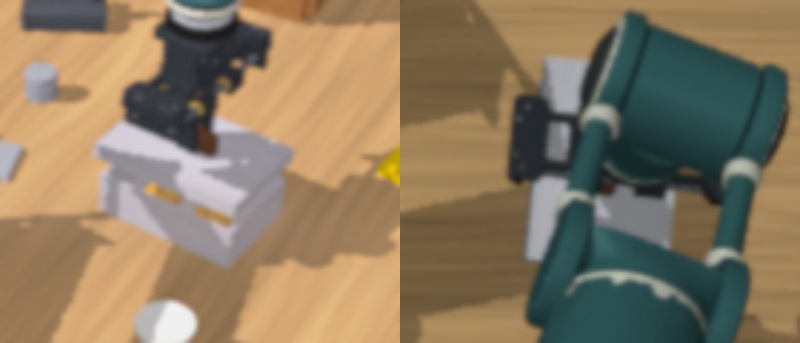

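The lid is level. Relative to the tote, its extents are x −88..+90 and y −60.6..+60.1 mm, so it's within 1 mm of centre and aligned. Lowering slowly.

>>> apply_moves(
  targets=[
    {"fingers": 0.0,"delta_pos": [0,0,0.8],"twist": [0,0,0]},
    {"fingers": 0.0,"delta_pos": [0,0,1.6],"twist": [0,0,0]},
    {"fingers": 0.0,"delta_pos": [0,0,2.0],"twist": [0,0,0]},
    {"fingers": 0.0,"delta_pos": [0,0,2.0],"twist": [0,0,0]},
    {"fingers": 0.0,"delta_pos": [0,0,2.0],"twist": [0,0,0]},
  ],
)

```text
time_s: 23.9
position: [0.4586, -0.149, 0.0753]
tool_rot: [-0.0, 0.999, -0.052, 0.001]
wrist_force: [-0.3, -0.1, -1.9]
finger_gap: 0.0137
```

>>> apply_moves(
  targets=[
    {"fingers": 0.0,"delta_pos": [0,0,0.3],"twist": [0,0,0]},
    {"fingers": 0.0,"delta_pos": [0,0,0.6],"twist": [0,0,0]},
    {"fingers": 0.0,"delta_pos": [0,0,0.9],"twist": [0,0,0]},
    {"fingers": 0.0,"delta_pos": [0,0,0.9],"twist": [0,0,0]},
  ],
)

```text
time_s: 24.4
position: [0.4582, -0.1489, 0.0659]
tool_rot: [-0.0, 0.999, -0.052, 0.0]
wrist_force: [0.5, 0.4, -1.1]
finger_gap: 0.0137
```

>>> apply_moves(
  targets=[
    {"fingers": 0.0,"delta_pos": [0,0,0.3],"twist": [0,0,0]},
    {"fingers": 0.0,"delta_pos": [0,0,0.5],"twist": [0,0,0]},
    {"fingers": 0.0,"delta_pos": [0,0,0.5],"twist": [0,0,0]},
  ],
)

```text
time_s: 24.78
position: [0.4583, -0.1489, 0.061]
tool_rot: [-0.0, 0.999, -0.052, 0.0]
wrist_force: [-0.7, -0.5, -2.8]
finger_gap: 0.0138
```

>>> apply_moves(
  targets=[
    {"fingers": 0.0,"delta_pos": [0,0,0.2],"twist": [0,0,0]},
    {"fingers": 0.0,"delta_pos": [0,0,0.3],"twist": [0,0,0]},
    {"fingers": 0.0,"delta_pos": [0,0,0.3],"twist": [0,0,0]},
  ],
)

```text
time_s: 25.15
position: [0.4585, -0.149, 0.0582]
tool_rot: [-0.0, 0.999, -0.052, 0.0]
wrist_force: [-0.7, 0.6, -1.8]
finger_gap: 0.0137
```

>>> apply_moves(
  targets=[
    {"fingers": 0.0,"delta_pos": [0,0,0.1],"twist": [0,0,0]},
    {"fingers": 0.0,"delta_pos": [0,0,0.1],"twist": [0,0,0]},
  ],
)

```text
time_s: 25.4
position: [0.4586, -0.149, 0.058]
tool_rot: [-0.0, 0.999, -0.052, 0.0]
wrist_force: [-4.1, 0.7, 4.8]
finger_gap: 0.0138
```

>>> apply_moves(
  targets=[
    {"fingers": 0.0,"delta_pos": [0,0,0.1],"twist": [0,0,0]},
    {"fingers": 0.0,"delta_pos": [0,0,0.1],"twist": [0,0,0]},
  ],
)

```text
time_s: 25.65
position: [0.4586, -0.149, 0.058]
tool_rot: [-0.0, 0.999, -0.052, 0.0]
wrist_force: [-6.4, 3.2, 12.8]
finger_gap: 0.0134
```

Seated: the TCP sits 37.9 mm above its height at the lid grasp, against 38 expected. Release and clear.

>>> apply_moves(
  targets=[
    {"fingers": 0.0,"delta_pos": [0,0,-0.1],"twist": [0,0,0]},
    {"fingers": 0.5,"delta_pos": [0,0,-0.1],"twist": [0,0,0]},
    {"fingers": 0.5,"delta_pos": [0,0,-0.1],"twist": [0,0,0]},
    {"fingers": 0.5,"delta_pos": [0,0,-0.1],"twist": [0,0,0]},
    {"fingers": 0.5,"delta_pos": [0,0,-2],"twist": [0,0,0]},
    {"fingers": 0.5,"delta_pos": [0,0,-6],"twist": [0,0,0]},
    {"fingers": 0.5,"delta_pos": [0,0,-12],"twist": [0,0,0]},
    {"fingers": 0.5,"delta_pos": [0,6,-14],"twist": [0,0,0]},
    {"fingers": 0.5,"delta_pos": [0,12,-14],"twist": [0,0,0]},
    {"fingers": 0.5,"delta_pos": [0,18,-14],"twist": [0,0,0]},
    {"fingers": 0.5,"delta_pos": [0,24,-14],"twist": [0,0,0]},
    {"fingers": 0.5,"delta_pos": [0,30,-14],"twist": [0,0,0]},
    {"fingers": 0.5,"delta_pos": [0,35,-14],"twist": [0,0,0]},
    {"fingers": 0.5,"delta_pos": [0,35,-14],"twist": [0,0,0]},
    {"fingers": 0.5,"delta_pos": [0,35,-14],"twist": [0,0,0]},
  ],
)

```text
time_s: 27.52
position: [0.4221, -0.4966, 0.1953]
tool_rot: [-0.001, 0.999, -0.052, 0.0]
wrist_force: [-0.5, -0.6, -0.3]
finger_gap: 0.0444
```

```bash
python3 - <<'E'
from h import *
o=get_obs();print(o['position'],o['wrist_force'],o['time_s'])
q,W=cloud('top');p,_=cloud('scene');hs=cv2.cvtColor(q,cv2.COLOR_RGB2HSV);z=W[...,2]
k=(abs(W[...,0]-.459)<.13)&(abs(W[...,1]+.15)<.1)&(z>.044)&(z<.062)
P=W[k];print(len(P),cv2.minAreaRect(P[:,:2].astype(np.float32)))
s=RT.inv().apply(P-TOTE);A=np.c_[s[:,:2],np.ones(len(s))];print('plane',np.linalg.lstsq(A,s[:,2],rcond=None)[0])
t=RS.inv().apply(W.reshape(-1,3)-ROW);b=((hs[...,0]>12)&(hs[...,0]<30)&(hs[...,1]>140)).ravel()&(abs(t[:,1])<.03)&(abs(t[:,0])<.045)&(t[:,2]>.009)&(t[:,2]<.019);print('blank',np.percentile(t[b],[3,97],axis=0))
save(np.hstack([cv2.resize(p[100:420,160:440],(350,400)),cv2.resize(q[100:400,90:500],(450,330))[:400] if 0 else cv2.copyMakeBorder(cv2.resize(q[100:400,90:500],(450,330)),0,70,0,0,cv2.BORDER_CONSTANT)]),'end.png')
E
```

```text
[ 0.4221 -0.4966  0.1953] [-0.4966 -0.6376 -0.2556] 27.525
3138 ((0.4598962664604187, -0.1500578671693802), (0.12153982371091843, 0.17923583090305328), 83.68708801269531)
plane [0.0015 0.0009 0.0521]
blank [[-0.0261 -0.0185  0.0092]
 [ 0.0289  0.0121  0.0177]]
```

View pics/end.png

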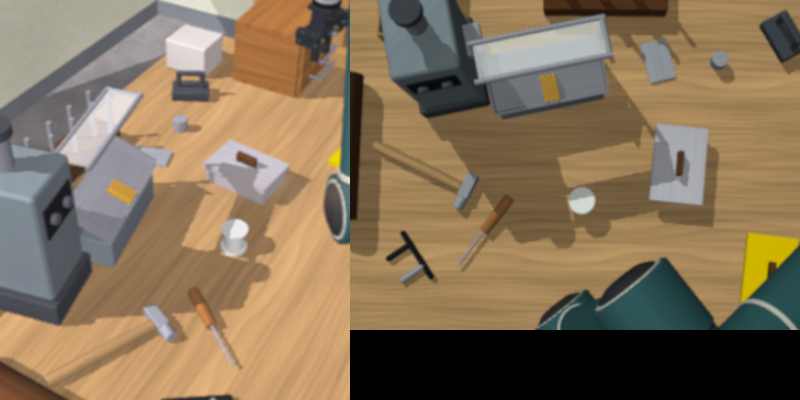

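The lid is level, with its top at 52 mm (nominal 53) and its centre at (0.4599, −0.1501), within 1 mm of the tote. The blank is alone in the tray and unmoved, and the other items are where they were.

```bash
python3 -c "
from cell import close_job; print(close_job())"
```

```text
the job is handed in; nothing more can be done
None
```

Both finished clasps are in the tote with the lid fully on. I handed the job in at about 28 s of the 72 s allowed; the interface gives no verdict.

- **Clasps:** I took the two turn-button clasps from the ends of the tray row. They are side by side on the tote floor, flat with buttons up. I confirmed this by picture before putting the lid on.
- **Lid:** It is level to within 0.002 rad, and its centre is about 1 mm from the tote's. When it seated, the gripper was 37.9 mm above its height at the lid grasp, against 38 expected. The final camera reading put the lid's top at 52 mm where 53 is nominal, a difference within calibration error.
- **Blank and bench:** The blank measures where it was at the start. The spool, awl, mallet, template and die look undisturbed in the last picture, but I did not measure them.
- **Contact:** I saw no sign of touching the guard. The highest wrist force reported after any move was about 15 N, from pressing the lid down; peaks during moves were not recorded.

No check failed.

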